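# Receive a sample case: unlock, rack the bottles, lock up

### The job

A case of sample bottles has come in from the field: slide its red safety tab clear, lift the steel catch and open the lid, then stand every bottle upright in the receiving tray, each centred on a circle of its cap's colour (red caps on red circles, white caps on white). The bottles are thin-walled, so hold them lightly, with no more than 15 N of grip. When the case is empty shut the lid, press the catch fully down and slide the red tab back home; leave everything else on the bench where it is.

Things in the scene. Friction and masses are not known exactly. Their poses are not given: they have to be found in the camera images.
- case: Sample transport case: dark blue hard-plastic chest, fixed, 190 mm deep, 270 wide, 110 high shut (base 60, lid 50). Origin: middle of its underside; x from front to back; the hinge axis runs along y at x = +95, z = 60. In the base, six pockets 77 mm square (dividers 40 high) centred at x = -46, +36, y = -82, 0, +82 mm, floor 6 mm up. Caps stand 34 mm above the rim when the lid is up.
- lid (a joint): Lid angle, rad: 0 shut, grows as it swings up and back about the hinge, stops at 1.8. A stiff hinge: it stays at whatever angle it is left; moving it takes about 3 to 6 N at its front edge.
- grip_left (a point): Middle of one of two yellow upright lift grips on the lid's top: block 16 mm (front to back) x 26 mm (along the hinge) x 30 mm tall, standing on the lid's top; the point is 16 mm above the lid's top. Shut, it lies 160 mm in front of the hinge axis, at +112 mm along the case's y, 66 mm above the hinge. It turns with the lid.
- grip_right (a point): The other lift grip, the same, at -112 mm along the hinge.
- safety_tab (a joint): Red safety tab, m: 0 home (its nose stands behind the catch, which then cannot lift), grows as it slides along the lid's front edge towards grip_left (the case's +y); end stop at 0.034. The catch is free from about 0.025. Takes about 2 N and stays where it is left. It can slide home only with the catch down.
- tab_top (a point): Middle of the tab's red thumb-piece: 16 mm (front to back) x 20 mm (along the edge) x 26 mm tall, its top 29 mm above the lid's top; the point is 16 mm above the lid's top, 32 mm behind its front face (mid-width when home), and moves with the tab. A lower nose (top 19 mm above the lid) runs 29 mm on towards the front. Axes as the lid's.
- catch (a joint): Steel main catch, rad: 0 down (its hook is under the keeper and holds the lid), grows as its tongue lifts; hook clear from about 0.2; end stop at 1.25. Stiff: stays where it is left; takes under 2 N at the tongue. Keep it lifted while the lid is shut, or its hook lands on the keeper.
- catch_tongue (a point): Grip point of the catch's tongue, a steel bar 26 mm wide (along the edge), 10 mm thick, sticking out 58 mm from the middle of the lid's front edge, nothing beneath it. The point is 42 mm out from the pivot, which lies 4 mm in front of the lid's front face and 1 mm below its top, parallel to the hinge. As the catch lifts, the tongue swings up and back towards the case.
- red1_mid (a point): Centre (44 mm up) of a squat round white plastic sample bottle with a red cap: 88 mm tall, body 60 mm across, cap 48 mm across on the top 28 mm; 0.14 to 0.28 kg, thin-walled. z along the bottle, towards the cap. Starts upright in one of the case's pockets; None if it is not in this delivery.
- red2_mid (a point): Centre (44 mm up) of a squat round white plastic sample bottle with a red cap: 88 mm tall, body 60 mm across, cap 48 mm across on the top 28 mm; 0.14 to 0.28 kg, thin-walled. z along the bottle, towards the cap. Starts upright in one of the case's pockets; None if it is not in this delivery.
- red3_mid (a point): Centre (44 mm up) of a squat round white plastic sample bottle with a red cap: 88 mm tall, body 60 mm across, cap 48 mm across on the top 28 mm; 0.14 to 0.28 kg, thin-walled. z along the bottle, towards the cap. Starts upright in one of the case's pockets; None if it is not in this delivery.
- white1_mid (a point): Centre (44 mm up) of a squat round white plastic sample bottle with a white cap: 88 mm tall, body 60 mm across, cap 48 mm across on the top 28 mm; 0.14 to 0.28 kg, thin-walled. z along the bottle, towards the cap. Starts upright in one of the case's pockets; None if it is not in this delivery.
- white2_mid (a point): Centre (44 mm up) of a squat round white plastic sample bottle with a white cap: 88 mm tall, body 60 mm across, cap 48 mm across on the top 28 mm; 0.14 to 0.28 kg, thin-walled. z along the bottle, towards the cap. Starts upright in one of the case's pockets; None if it is not in this delivery.
- white3_mid (a point): Centre (44 mm up) of a squat round white plastic sample bottle with a white cap: 88 mm tall, body 60 mm across, cap 48 mm across on the top 28 mm; 0.14 to 0.28 kg, thin-walled. z along the bottle, towards the cap. Starts upright in one of the case's pockets; None if it is not in this delivery.
- red_place1 (a point): Centre of a red circle (76 mm across) on the floor of the receiving tray: cream plastic, fixed, 300 x 210 mm, rim 11 mm high, floor 4 mm above the bench, grey liner with a row of three red circles and a row of three white ones, 82 mm apart both ways.
- red_place2 (a point): Centre of a red circle (76 mm across) on the floor of the receiving tray: cream plastic, fixed, 300 x 210 mm, rim 11 mm high, floor 4 mm above the bench, grey liner with a row of three red circles and a row of three white ones, 82 mm apart both ways.
- red_place3 (a point): Centre of a red circle (76 mm across) on the floor of the receiving tray: cream plastic, fixed, 300 x 210 mm, rim 11 mm high, floor 4 mm above the bench, grey liner with a row of three red circles and a row of three white ones, 82 mm apart both ways.
- white_place1 (a point): Centre of a white circle (76 mm across) on the floor of the receiving tray: cream plastic, fixed, 300 x 210 mm, rim 11 mm high, floor 4 mm above the bench, grey liner with a row of three red circles and a row of three white ones, 82 mm apart both ways.
- white_place2 (a point): Centre of a white circle (76 mm across) on the floor of the receiving tray: cream plastic, fixed, 300 x 210 mm, rim 11 mm high, floor 4 mm above the bench, grey liner with a row of three red circles and a row of three white ones, 82 mm apart both ways.
- white_place3 (a point): Centre of a white circle (76 mm across) on the floor of the receiving tray: cream plastic, fixed, 300 x 210 mm, rim 11 mm high, floor 4 mm above the bench, grey liner with a row of three red circles and a row of three white ones, 82 mm apart both ways.
- amber_jar: Bystander, loose, to be left alone: amber jar with a black lid, 60 mm across, 85 mm tall; origin under its middle.
- label_roll: Bystander, loose, to be left alone: roll of white labels lying flat, 84 mm across, 50 mm tall; origin under its middle.
- scanner: Bystander, loose, to be left alone: hand scanner, black grip and grey head, about 140 mm long and 35 mm tall; origin under its middle.
- cap_tub: Bystander, loose, to be left alone: cream tub of loose caps, 140 x 110 x 60 mm; origin under its middle.

How it is judged:
By the outcome, as a careful person would: the job done as asked, in the order asked, and still so for the second after the job is handed in, with the robot touching nothing.
Of red1, red2, red3, white1, white2, white3 only 3 to 5 are there at a start; the rules pass over those that are not, and their reading is None.
At some moment in a run one of red1, red2, red3, white1, white2, white3 may be knocked a few centimetres aside while the robot is not near it.
It also fails if it takes over 210 s, if anything falls off the work surface, if the arm or the gripper's body presses on something with over 40 N, if the wrist force passes 120 N, or if a joint passes its speed limit or range.

### The arm

A 7-joint arm with a two-finger parallel gripper is mounted at the origin on the work surface. World frame = base frame: x ahead of the robot, y to its left, z up, the work surface at z = 0. Lengths are in m, angles in rad, forces in N, time in s.
With the tool pointing down it reaches from about 0.4 to 0.9 m from the base axis. Payload 5.6 kg.
Tool frame: the origin (TCP) lies midway between the tips of the shut fingers; the grasp point (between the pads) lies 19 mm behind it; z points along the fingers, y is the line along which they close (so a half turn about z gives the same grasp; the last joint's range is limited). The gripper opens to 92 mm and grips with 3 to 60 N. Pads are 20 mm wide; open, the fingers measure 128 mm over their backs; the gripper's body (75 mm by 189 mm) begins 69 mm behind the grasp point.
Start: joints at [-0.043, 0.468, -0.012, 1.603, 0.006, 1.071, -0.056], TCP at [0.65, -0, 0.215] pointing down, gripper open.
Joint ranges: [-2.53, 2.53], [-0.31, 2.02], [-1.57, 1.55], [0.28, 2.44], [-1.29, 4.43], [0.15, 1.84], [-2.92, 2.92]. Speed limits (rad/s): [2.57, 2.57, 3.14, 3.14, 3.14, 3.14, 3.14].

### API

Orientations are given as a 3x3 rotation matrix whose columns are the frame's x, y, z axes.
In Python, from station import env, effector, solver, viewer, workorder, search_frame, tip_of gives the robot as it stands. Calls block until the motion is done:
- env.reach(position, orientation): joint-space move of the TCP to a pose.
- env.movel(position, frame=None, rate=0.15): straight line of the TCP; frame=None keeps the orientation; rate is the mean speed in m/s.
- env.goto_joints(angles): joint-space move.
- effector.release() and effector.grasp(squeeze=None): open the fingers fully, or close them until they stop; squeeze is the grip in N (None keeps the last).
- env.pause(seconds).
- solver.inverse_kinematics(position, orientation): joint angles nearest the present ones, or None.
- env.sense(): the state.
- viewer.read_camera(name): name is "scene" or "side" or "wrist"; returns (picture, depth): 480x640x3 uint8, red, green, blue; 480x640 float32, m along the optical axis (not along the pixel's ray), 0 where there is no reading.
- viewer.camera_info(name): a dict with "intrinsics" (3x3 intrinsics, pixels), "eye" and "rotation" of the camera in the world; the wrist camera has in their place "T_tool_cam" (4x4, takes a point from camera to tool coordinates, whose origin is the TCP and whose axes are the flange's). Camera axes: x right, y up, looking along -z (the intrinsics and any distortion apply to the point x, -y, -z); pixel columns grow to the right and rows downward; lengths in m; the calibration is good to about 2 mm. A picture is of the moment at which its call begins: read the wrist's pose just before it. camera_info takes no time and is no camera call.
A pose or a line that the arm cannot do raises env.PlanningError and nothing moves.
- workorder.finish_job(): hands the job in; it is judged then, once.
Trained networks look in the newest picture that a camera, given by its name, has taken for a name from the list of things; names that differ only in an ending like _2 or _b are one class to them, and where a whole thing is asked for, a point or a joint stands for the part that bears it (a point fixed in the world has none). Each returns a list of dicts, best first, with "score" (0 to 1); they miss things now and then, are a little off and sometimes report something else, mostly with a low value. They report only what shows in the picture. A call takes as long as a camera call.
- search_frame(camera, name): "at" ([x, y, z] in m, in world coordinates, good to about 4 mm: the middle of the surface that is visible of it).
- tip_of(camera, name): "at" ([x, y, z] in m, in world coordinates, good to about 4 mm: a listed point, or the origin of a listed thing).
The state is a dict: "t": time; "joint_positions": joint angles; "joint_velocities": joint speeds; "tau": joint torques, N m; "ee_pos": TCP position; "tcp_rot": TCP orientation; "wrist_force": force on the tool from outside, world axes, zero at the start; "moment": the same for the moment, N m; "gripper_width": finger opening in m; "grasp_force": force on a finger pad.
Only numpy, scipy, OpenCV 4.12 (cv2) and the standard library are available. Lean on these libraries where they do the work, as an engineer would, in place of code of your own. Each camera call takes 0.05 s, during which the arm holds its last target. There are 200 camera calls.

## Working session

There is one attempt and no reset: what is moved stays moved. The work goes in short steps, each a Python script; the robot and the scene stay as the last script left them, time stands still between calls to the robot, and variables do not carry over. Pictures are saved under pics/ and viewed, at most 14 in all, crops included, and the job is handed in when it is done.

```bash
ls; mkdir -p pics
python3 - <<'E'
from station import env, effector, solver, viewer, workorder, search_frame, tip_of
import cv2, numpy as np
s=env.sense(); print(s['t'],s['ee_pos'],s['tcp_rot'])
for c in ("scene","side","wrist"):
    p,d=viewer.read_camera(c); cv2.imwrite(f"pics/{c}0.png",p[...,::-1]); i=viewer.camera_info(c); print(c,{k:np.round(v,3).tolist() if not isinstance(v,str) else v for k,v in i.items()})
    if c!="wrist":
        for n in ["case","grip_left","grip_right","tab_top","catch_tongue","red_place1","white_place1","amber_jar","label_roll","scanner","cap_tub"]:
            print(c,n,[(np.round(x['at'],3).tolist(),round(x['score'],2)) for x in tip_of(c,n)][:4])
E
```

```text
pics
0.0 [ 6.49407762e-01 -4.59420852e-05  2.13638294e-01] [[-2.21863740e-05  9.99998447e-01 -1.76249864e-03]
 [ 9.99999989e-01  2.19319130e-05 -1.44394305e-04]
 [-1.44355425e-04 -1.76250182e-03 -9.99998436e-01]]
scene {'intrinsics': [[507.542, 0.0, 324.45], [0.0, 507.542, 250.079], [0.0, 0.0, 1.0]], 'eye': [1.365, 0.68, 0.817], 'rotation': [[-0.639, -0.446, 0.627], [0.769, -0.357, 0.531], [-0.013, 0.821, 0.571]]}
scene case [([0.575, 0.196, -0.001], 0.65)]
scene grip_left [([0.572, 0.066, 0.126], 0.61)]
scene grip_right [([0.684, 0.264, 0.128], 0.66), ([0.756, -0.009, -0.002], 0.5), ([0.387, 0.002, 0.002], 0.47)]
scene tab_top [([0.626, 0.158, 0.125], 0.72), ([0.37, -0.498, 0.002], 0.29)]
scene catch_tongue [([0.692, 0.124, 0.109], 0.63), ([0.757, -0.013, 0.001], 0.19)]
scene red_place1 [([0.449, -0.176, 0.002], 0.86), ([0.528, -0.161, 0.008], 0.71)]
scene white_place1 [([0.625, -0.224, 0.005], 0.86), ([0.544, -0.234, 0.006], 0.77), ([0.462, -0.256, 0.002], 0.56)]
scene amber_jar [([0.384, 0.004, 0.003], 0.75)]
scene label_roll [([0.754, -0.013, -0.004], 0.74)]
scene scanner [([0.36
[... 552 characters left out ...]
tch_tongue [([0.695, 0.124, 0.109], 0.47)]
side red_place1 [([0.61, -0.143, 0.004], 0.91), ([0.446, -0.176, 0.003], 0.87), ([0.53, -0.157, 0.004], 0.78)]
side white_place1 [([0.465, -0.253, 0.005], 0.85), ([0.548, -0.241, 0.002], 0.84), ([0.625, -0.226, 0.005], 0.65), ([0.573, 0.194, -0.001], 0.62)]
side amber_jar [([0.382, 0.003, -0.002], 0.84)]
side label_roll [([0.758, -0.01, -0.003], 0.95)]
side scanner [([0.368, -0.498, -0.003], 0.9)]
side cap_tub [([0.435, 0.457, -0.004], 0.85)]
wrist {'intrinsics': [[365.022, 0.0, 323.395], [0.0, 365.022, 240.898], [0.0, 0.0, 1.0]], 'T_tool_cam': [[0.001, 0.969, 0.249, 0.07], [1.0, -0.001, 0.0, 0.0], [0.0, 0.249, -0.969, -0.17], [0.0, 0.0, 0.0, 1.0]]}
```

View pictures.

View pics/scene0.png

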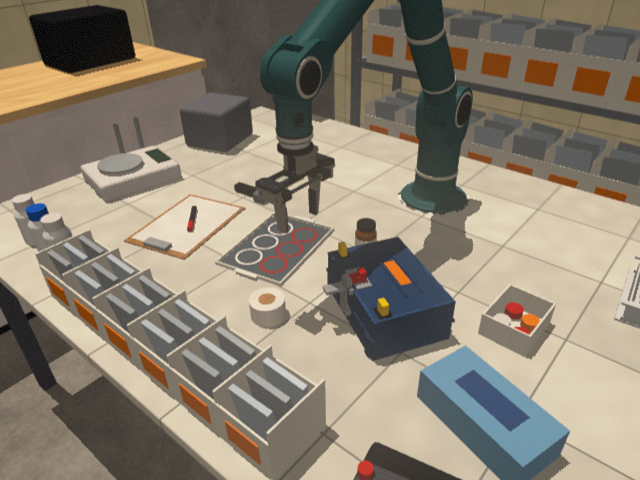

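View pics/side0.png

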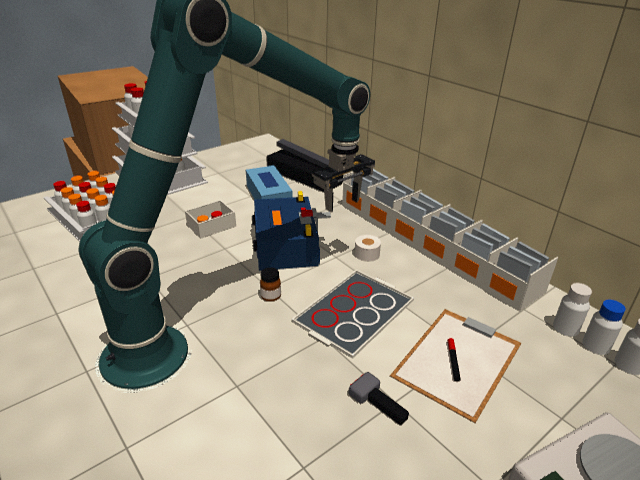

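```bash
cat > h.py <<'E'
from station import env, effector, solver, viewer, workorder, search_frame, tip_of
import cv2, json, os
import numpy as np
from scipy.spatial.transform import Rotation
def down(yaw, tilt_axis=None, tilt=0.0):
    """tool down, closing axis at world yaw; half turn chosen nearest present wrist"""
    y=np.array([np.cos(yaw),np.sin(yaw),0]); z=np.array([0,0,-1.])
    c=[np.column_stack([np.cross(s*y,z),s*y,z]) for s in (1,-1)]
    R=max(c,key=lambda R:R[:,1]@env.sense()['tcp_rot'][:,1])
    return R if tilt_axis is None else Rotation.from_rotvec(np.array(tilt_axis)*tilt).as_matrix()@R
def see(cam,names,k=3,f=tip_of,smin=0.3):
    viewer.read_camera(cam); out={}
    for n in names:
        out[n]=[(np.array(d['at']),d['score']) for d in f(cam,n) if d['score']>smin][:k]
    return out
def shot(cam,fn):
    p,d=viewer.read_camera(cam); cv2.imwrite('pics/'+fn,p[...,::-1]); return p,d
def state(): s=env.sense(); print('t %.1f'%s['t'],'p',np.round(s['ee_pos'],4),'F',np.round(s['wrist_force'],1),'w %.4f g %.1f'%(s['gripper_width'],s['grasp_force'])); return s
def fit2(L,W):
    """planar rigid fit local->world"""
    L=np.array(L)[:,:2];W=np.array(W)[:,:2];l0,w0=L.mean(0),W.mean(0)
    a,b=L-l0,W-w0; th=np.arctan2((a[:,0]*b[:,1]-a[:,1]*b[:,0]).sum(),(a*b).sum())
    R=np.array([[np.cos(th),-np.sin(th)],[np.sin(th),np.cos(th)]]); t=w0-R@l0
    return t,th,np.linalg.norm(a@R.T-b,axis=1)
if os.path.exists('pose.json'):
    P=json.load(open('pose.json')); C0=np.array(P['c'][:2]); CY=P['c'][2]
    def case(x,y,z):  # case frame m -> world
        c,s=np.cos(CY),np.sin(CY); return np.array([C0[0]+c*x-s*y,C0[1]+s*x+c*y,z])
E
python3 - <<'E'
from h import *
loc={"grip_left":(-.065,.112),"grip_right":(-.065,-.112),"tab_top":(-.063,0),"catch_tongue":(-.141,0)}
L=[];W=[]
for p,yaw in (((.60,.10,.34),1.05),((.66,.19,.34),1.05)):
    env.reach(p,down(yaw)); env.pause(.2)
    for n,v in see("wrist",loc).items():
        print(n,[(np.round(a,3).tolist(),round(s,2)) for a,s in v])
        if v: L.append(loc[n]);W.append(v[0][0])
shot("wrist","w1.png"); print(fit2(L,W))
env.reach((.52,-.2,.34),down(1.4)); env.pause(.2)
for n,v in see("wrist",["red_place1","white_place1"]).items(): print(n,[(np.round(a,3).tolist(),round(s,2)) for a,s in v])
shot("wrist","w2.png"); state()
E
```

```text
grip_left [([0.574, 0.066, 0.128], 0.76)]
grip_right [([0.682, 0.256, 0.126], 0.58)]
tab_top [([0.624, 0.163, 0.126], 0.8), ([0.445, -0.177, 0.008], 0.33)]
catch_tongue [([0.693, 0.123, 0.108], 0.79)]
grip_left [([0.572, 0.064, 0.124], 0.83), ([0.622, -0.222, 0.004], 0.48)]
grip_right [([0.681, 0.259, 0.125], 0.7)]
tab_top [([0.623, 0.161, 0.127], 0.8)]
catch_tongue [([0.692, 0.128, 0.107], 0.66)]
(array([0.56988747, 0.19332006]), np.float64(2.6297768470472627), array([0.0031533 , 0.00300103, 0.00111323, 0.00098851, 0.00010228,
       0.00061775, 0.00226191, 0.00345833]))
red_place1 [([0.443, -0.174, 0.009], 0.96), ([0.608, -0.139, 0.003], 0.81), ([0.524, -0.16, 0.005], 0.56)]
white_place1 [([0.543, -0.237, 0.001], 0.84), ([0.461, -0.254, 0.001], 0.79), ([0.622, -0.223, 0.003], 0.65)]
t 5.4 p [ 0.5202 -0.1997  0.3399] F [ 0.6  0.5 -0.5] w 0.0917 g 0.0
```

View pics/w1.png

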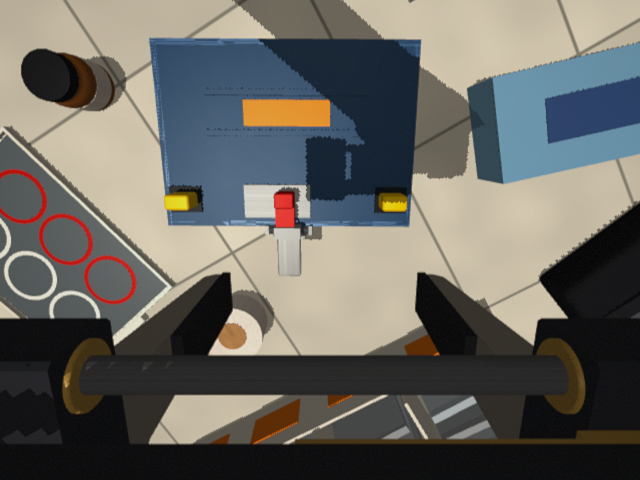

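View pics/w2.png

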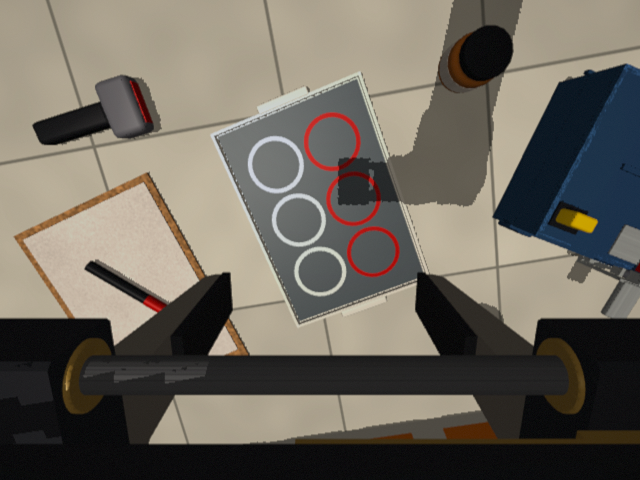

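```bash
python3 - <<'E'
from h import *
loc={"grip_left":(-.065,.112),"grip_right":(-.065,-.112),"tab_top":(-.063,0),"catch_tongue":(-.141,0)}
W={"grip_left":[(.572,.066),(.570,.063),(.574,.066),(.572,.064)],"grip_right":[(.684,.264),(.685,.261),(.682,.256),(.681,.259)],
"tab_top":[(.626,.158),(.625,.162),(.624,.163),(.623,.161)],"catch_tongue":[(.692,.124),(.695,.124),(.693,.123),(.692,.128)]}
t,th,r=fit2([loc[n] for n in W for _ in W[n]],[p for n in W for p in W[n]]); print(t,th,r.max())
T=[((0,0),[(.449,-.176),(.446,-.176),(.443,-.174)]),((.082,0),[(.528,-.161),(.530,-.157),(.524,-.160)]),((.164,0),[(.610,-.143),(.608,-.139)]),
((0,-.082),[(.462,-.256),(.465,-.253),(.461,-.254)]),((.082,-.082),[(.544,-.234),(.548,-.241),(.543,-.237)]),((.164,-.082),[(.625,-.224),(.625,-.226),(.622,-.223)])]
tt,tth,r=fit2([l for l,ps in T for p in ps],[p for l,ps in T for p in ps]); print(tt,tth,r.max())
R=np.array([[np.cos(tth),-np.sin(tth)],[np.sin(tth),np.cos(tth)]])
places=[(tt+R@np.array(l)).tolist() for l,_ in T]; print(np.round(places,4))
json.dump(dict(c=[*t,th],tray_yaw=tth,red=places[:3],white=places[3:]),open('pose.json','w'))
E
python3 - <<'E'
from h import *
R=down(CY+np.pi/2)
env.reach(case(-.062,0,.19),R); state()
# measure tab and grip from this near place with own colours+depth
s=env.sense(); p,d=viewer.read_camera("wrist"); i=viewer.camera_info("wrist"); K=i['intrinsics']; T=np.array(i['T_tool_cam'])
cv2.imwrite('pics/w3.png',p[...,::-1])
hsv=cv2.cvtColor(p,cv2.COLOR_RGB2HSV)
for nm,m in (("yel",(hsv[...,0]>22)&(hsv[...,0]<35)&(hsv[...,1]>150)&(hsv[...,2]>80)),("red",((hsv[...,0]<5)|(hsv[...,0]>175))&(hsv[...,1]>150)&(hsv[...,2]>80))):
    n,lab,st,ce=cv2.connectedComponentsWithStats(m.astype(np.uint8))
    for k in range(1,n):
        if st[k,4]<150: continue
        v,u=np.nonzero((lab==k)&(d>0)); z=d[v,u]
        X=np.c_[(u-K[0][2])/K[0][0]*z,-(v-K[1][2])/K[1][1]*z,-z]
        X=(X@T[:3,:3].T+T[:3,3])@s['tcp_rot'].T+s['ee_pos']
        top=X[X[:,2]>np.percentile(X[:,2],90)-.004]
        q=top-[*C0,0]; c,sn=np.cos(CY),np.sin(CY); l=np.c_[c*q[:,0]+sn*q[:,1],-sn*q[:,0]+c*q[:,1],q[:,2]]
        print(nm,ce[k].round(),st[k,4],"local min/max of top",l.min(0).round(4),l.max(0).round(4))
E
```

```text
[0.57048582 0.19380508] 2.6258573456265704 0.005121257022732416
[ 0.44716676 -0.17455049] 0.19720168446802117 0.00490825886680509
[[ 0.4472 -0.1746]
 [ 0.5276 -0.1585]
 [ 0.608  -0.1424]
 [ 0.4632 -0.255 ]
 [ 0.5436 -0.2389]
 [ 0.6241 -0.2228]]
t 7.0 p [0.6251 0.1616 0.1904] F [-0.4 -0.7 -0.5] w 0.0922 g 0.0
yel [159. 256.] 1529 local min/max of top [-0.0713  0.0963  0.136 ] [-0.0554  0.122   0.1415]
yel [494. 259.] 1534 local min/max of top [-0.0736 -0.1257  0.1358] [-0.0575 -0.1006  0.1415]
red [324. 268.] 1703 local min/max of top [-0.0703 -0.0096  0.1348] [-0.0544  0.0096  0.1401]
red [ 28. 287.] 599 local min/max of top [-0.1684  0.0661  0.002 ] [-0.0305  0.3448  0.2851]
red [ 66. 314.] 226 local min/max of top [-0.1687  0.0533  0.0026] [-0.0308  0.2968  0.2845]
```

```bash
python3 - <<'E'
import json
P=json.load(open('pose.json')); 
import numpy as np
c=P['c']; c[0]+=.001*np.sin(c[2]); c[1]-=.001*np.cos(c[2]); c[2]-=.005; json.dump(P,open('pose.json','w'))
E
cat >> h.py <<'E'
TOP=.110; PIV=np.array([-.099,.109])
def tongue(a,r=.042):
    return PIV+[-r*np.cos(a),r*np.sin(a)]   # case x,z of the tongue's grip point
E
python3 - <<'E'
from h import *
R=down(CY+np.pi/2); env.movel(case(-.063,0,.117),R,.1); effector.grasp(8); state()
env.movel(case(-.063,.034,.117),R,.05); state()
effector.release(); env.movel(case(-.063,.034,.17),R,.15)
env.reach(case(-.141,0,.19),R); env.pause(.1)
print(see("wrist",["tab_top","catch_tongue","grip_right"],1)); print(case(-.063,.033,.126)); shot("wrist","w4.png")
E
```

```text
t 9.0 p [0.6255 0.1631 0.117 ] F [ 0.3 -0.4  0.9] w 0.0201 g 8.0
t 9.8 p [0.6088 0.1345 0.117 ] F [ 2.1  4.6 -3.6] w 0.0198 g 8.0
{'tab_top': [(array([0.6074, 0.1373, 0.1261]), 0.71)], 'catch_tongue': [(array([0.6947, 0.1228, 0.1058]), 0.81)], 'grip_right': [(array([0.6814, 0.2577, 0.1264]), 0.63)]}
[0.60921047 0.1347054  0.126     ]
```

View pics/w4.png

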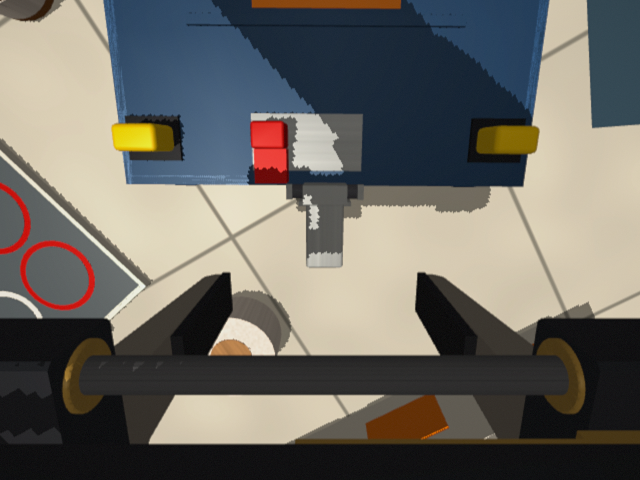

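```bash
cat >> h.py <<'E'
def catch_arc(angles,R,dz=0.):
    for a in angles:
        x,z=tongue(a); env.movel(case(x,0,z-.019+dz),R,.06)
E
python3 - <<'E'
from h import *
R=down(CY+np.pi/2); x,z=tongue(0); env.movel(case(x,0,z-.019),R,.1); effector.grasp(10); state()
catch_arc([.2,.4,.6,.8,1.0,1.1],R); state()
effector.release(); x,z=tongue(1.1); env.movel(case(x-.0,0,z+.06),R,.15)
env.reach(case(-.12,-.02,.25),R); env.pause(.1)
print(see("wrist",["catch_tongue","tab_top"],1)); print(case(x,0,z)); shot("wrist","w5.png"); state()
E
```

```text
t 14.4 p [0.6935 0.1248 0.09  ] F [1.2 0.9 0.1] w 0.0257 g 10.0
t 16.1 p [0.6743 0.1359 0.1278] F [4.6 2.5 0.6] w 0.0261 g 10.0
{'catch_tongue': [(array([0.6759, 0.1358, 0.1386]), 0.56)], 'tab_top': [(array([0.6076, 0.1361, 0.126 ]), 0.75)]}
[0.67338279 0.13594248 0.14643071]
t 18.4 p [0.6844 0.1517 0.2486] F [-0.2  0.5 -0.2] w 0.0919 g 0.0
```

View pics/w5.png

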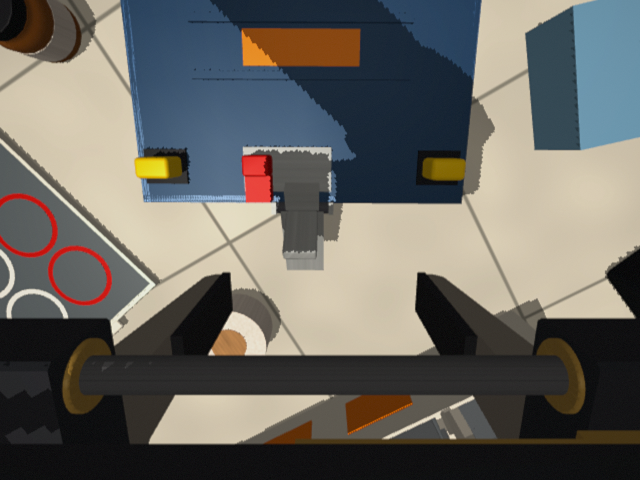

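```bash
cat >> h.py <<'E'
YC=np.array([-np.sin(CY),np.cos(CY),0])
def lid_pose(a,k,y=-.112,h=.075,dup=0.):
    r=np.hypot(.160,h); f=np.arctan2(h,.160)+a
    Rt=Rotation.from_rotvec(YC*k*a).as_matrix()@down(CY+np.pi/2)
    return case(.095-r*np.cos(f),y,.06+r*np.sin(f))+(.019-dup)*Rt[:,2],Rt
E
python3 - <<'E'
from h import *
R0=down(CY+np.pi/2)
for k in (0,.25,.5):
    o=[]
    for a in np.arange(0,1.8,.2):
        r=np.hypot(.160,.075); f=np.arctan2(.075,.160)+a
        Rt=Rotation.from_rotvec(YC*k*a).as_matrix()@R0
        q=solver.inverse_kinematics(case(.095-r*np.cos(f),-.112,.06+r*np.sin(f))+.019*Rt[:,2],Rt); o.append(None if q is None else np.round(q,2).tolist())
    print(k,o[0],o[4],o[-1],[x is None for x in o])
E
```

```text
0 [-0.2, 0.73, -0.34, 1.43, 0.26, 1.02, 0.46] [-0.26, 0.55, -0.39, 1.53, 0.22, 1.11, 0.35] [-0.39, 0.46, -0.44, 1.7, 0.22, 1.03, 0.14] [False, False, False, False, False, False, False, False, False]
0.25 [-0.2, 0.73, -0.34, 1.43, 0.26, 1.02, 0.46] [-0.38, 0.49, -0.32, 1.63, 0.4, 1.01, 0.18] [-0.64, 0.42, -0.37, 1.81, 0.66, 1.01, -0.3] [False, False, False, False, False, False, False, False, False]
0.5 [-0.2, 0.73, -0.34, 1.43, 0.26, 1.02, 0.46] [-0.52, 0.46, -0.24, 1.71, 0.61, 0.95, -0.04] [-0.89, 0.49, -0.27, 1.89, 1.04, 1.18, -0.72] [False, False, False, False, False, False, False, False, False]
```

Run:
```python
from h import *
k=.4
p,R=lid_pose(0,k,dup=.06); env.reach(p,R); p,R=lid_pose(0,k); env.movel(p,R,.1); effector.grasp(25); state()
mf=0
for a in np.arange(.1,1.75,.1):
    p,R=lid_pose(a,k); env.movel(p,R,.1); f=np.linalg.norm(env.sense()['wrist_force']); mf=max(mf,f)
    if f>35: print('force',a,f); break
state(); print('maxF',mf,a)
```

```text
t 20.8 p [0.6834 0.2601 0.116 ] F [ 2.3  2.7 -2.6] w 0.0258 g 25.0
t 26.2 p [0.4721 0.383  0.1942] F [-1.   8.8  2. ] w 0.0255 g 25.0
maxF 9.095069686363393 1.7000000000000002
```

Run:
```python
from h import *
effector.release(); s=env.sense(); env.movel(s['ee_pos']-.09*s['tcp_rot'][:,2],None,.2)
R=down(CY+np.pi/2); env.reach(case(-.10,0,.38),R); env.pause(.2)
names=["red1_mid","white1_mid"]
def loc(w): return [round(float(v),3) for v in (np.array([[np.cos(CY),np.sin(CY)],[-np.sin(CY),np.cos(CY)]])@(w[:2]-C0))]+[round(float(w[2]),3)]
for c in ("wrist","scene"):
    for n,v in see(c,names,6).items(): print(c,n,[(loc(a),round(s,2)) for a,s in v])
    print(c,{n:[(np.round(a,3),s) for a,s in v] for n,v in see(c,["grip_right","catch_tongue"],1).items()})
shot("wrist","w6.png"); shot("scene","s6.png"); state()
```

```text
wrist red1_mid [([-0.044, 0.0, 0.046], 0.59)]
wrist white1_mid []
wrist {'grip_right': [], 'catch_tongue': [(array([ 0.541, -0.24 , -0.002]), 0.45)]}
scene red1_mid [([-0.041, 0.003, 0.05], 0.61)]
scene white1_mid [([0.247, -0.161, -0.001], 0.75)]
scene {'grip_right': [(array([0.469, 0.38 , 0.212]), 0.74)], 'catch_tongue': [(array([0.397, 0.298, 0.264]), 0.97)]}
t 30.2 p [0.6577 0.1449 0.38  ] F [ 0.1 -1.   0.6] w 0.0917 g 0.0
```

View pics/w6.png

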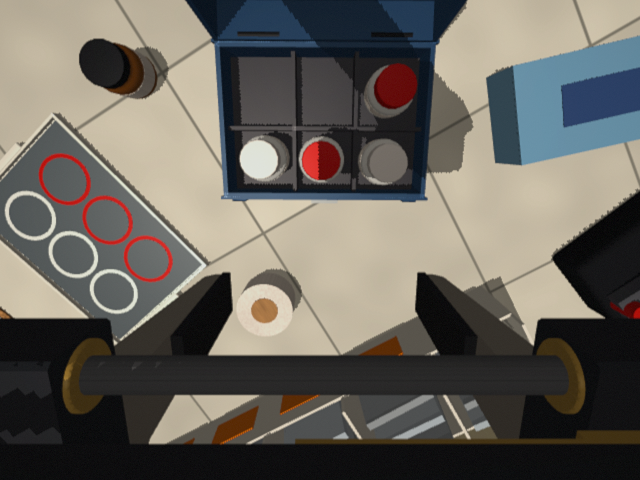

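View pics/s6.png

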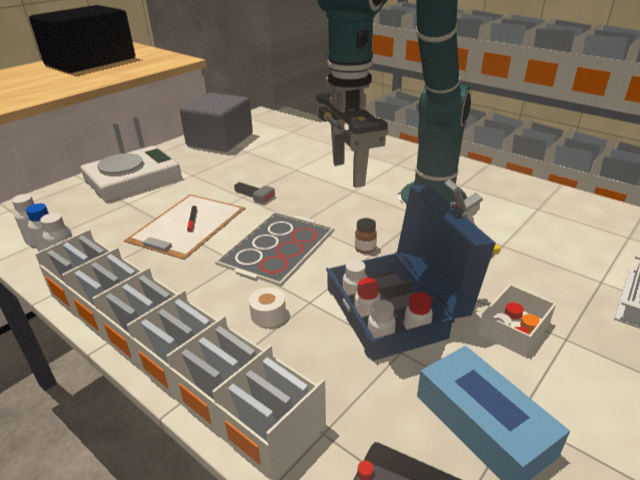

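```bash
cat >> h.py <<'E'
def cloud():
    s=env.sense(); p,d=viewer.read_camera("wrist"); i=viewer.camera_info("wrist"); K=np.array(i['intrinsics']); T=np.array(i['T_tool_cam'])
    v,u=np.indices(d.shape); X=np.stack([(u-K[0,2])/K[0,0]*d,-(v-K[1,2])/K[1,1]*d,-d],-1)
    X=(X@T[:3,:3].T+T[:3,3])@s['tcp_rot'].T+s['ee_pos']; X[d<=0]=np.nan
    return p,X
def caps(zlo,zhi,centre,rad):
    """cap tops in the wrist view: [xy, z, diameter, colour]"""
    p,X=cloud(); m=(X[...,2]>zlo)&(X[...,2]<zhi)&(np.hypot(X[...,0]-centre[0],X[...,1]-centre[1])<rad)
    n,lab,st,_=cv2.connectedComponentsWithStats(cv2.morphologyEx(m.astype(np.uint8),cv2.MORPH_OPEN,np.ones((3,3))))
    out=[]
    for k in range(1,n):
        if st[k,4]<250: continue
        P=X[lab==k]; c,r=cv2.minEnclosingCircle((P[:,:2]*1000).astype(np.float32)); rgb=p[lab==k].mean(0)
        out.append((np.array(c)/1000,float(np.median(P[:,2])),2*r/1000,'red' if rgb[0]>1.6*rgb[1] else 'white'))
    return out
def local(w): return np.array([[np.cos(CY),np.sin(CY)],[-np.sin(CY),np.cos(CY)]])@(np.asarray(w)[:2]-C0)
def pick(xy,yaw,squeeze=12,z=.068):
    R=down(yaw); env.reach((*xy,.20),R); env.movel((*xy,z),R,.15); effector.grasp(squeeze); state(); env.movel((*xy,.205),R,.2)
def place(xy,yaw,z=.067):
    R=down(yaw); env.movel((*xy,.205),R,.3); env.movel((*xy,z+.012),R,.2); env.movel((*xy,z),R,.05); state()
    effector.release(); env.movel((*xy,.17),R,.25);
E
python3 - <<'E'
from h import *
for c in caps(.085,.105,case(0,0,0),.16): print(np.round(c[0],4),np.round(local(c[0]),4),np.round(c[1:3],4),c[3])
E
```

```text
[0.5784 0.289 ] [ 0.0405 -0.0855] [0.0932 0.0479] red
[0.5698 0.1046] [-0.0438  0.0787] [0.0934 0.0477] white
[0.6087 0.1696] [-0.0452  0.0029] [0.0933 0.0476] red
[0.6524 0.2397] [-0.0483 -0.0796] [0.0932 0.0479] white
```

Run:
```python
from h import *
ty=P['tray_yaw']
pick((.5784,.2890),CY+np.pi/2); s=env.sense(); print(s['gripper_width'],s['grasp_force'])
place(P['red'][2],ty)
state()
```

```text
t 33.0 p [0.5784 0.2889 0.068 ] F [-0.5  0.1  0.7] w 0.0476 g 12.0
0.047581925725675975 11.997671127319336
t 36.6 p [ 0.6079 -0.1424  0.0669] F [ 0.6  0.3 -1.3] w 0.0478 g 12.0
t 37.9 p [ 0.6079 -0.1423  0.1703] F [-0.8  0.7 -0.3] w 0.0917 g 0.0
```

Run:
```python
from h import *
tc=np.mean(P['red']+P['white'],0)
env.reach((tc[0]-.01,tc[1]-.07,.36),down(P['tray_yaw']+np.pi/2+.0)); env.pause(.15)
for c in caps(.08,.105,tc,.2): print(np.round(c[0],4),np.round(c[1:3],4),c[3])
print({n:[np.round(a,4) for a,s in v] for n,v in see("wrist",["red_place1","white_place1"],4).items()}); shot("wrist","w7.png")
# liner circles from own colours on floor plane
p,X=cloud(); hsv=cv2.cvtColor(p,cv2.COLOR_RGB2HSV)
inT=(np.hypot(X[...,0]-tc[0],X[...,1]-tc[1])<.17)&(X[...,2]<.009)&(X[...,2]>-.004)
for nm,m in (("red",(hsv[...,1]>130)&((hsv[...,0]<8)|(hsv[...,0]>172))),("white",(hsv[...,2]>160)&(hsv[...,1]<50))):
    n,lab,st,_=cv2.connectedComponentsWithStats((m&inT).astype(np.uint8))
    for k in range(1,n):
        if st[k,4]>150:
            Q=X[lab==k]; c,r=cv2.minEnclosingCircle((Q[:,:2]*1000).astype(np.float32)); print(nm,np.round(c,1),round(r,1),round(float(np.median(Q[:,2])),4))
print(np.round(P['red']+P['white'],4).tolist())
```

```text
[ 0.6069 -0.1428] [0.0909 0.0478] red
{'red_place1': [array([ 0.5248, -0.1625,  0.0043]), array([ 0.446 , -0.1765,  0.0047]), array([0.5727, 0.1985, 0.    ])], 'white_place1': [array([ 0.4608, -0.2514,  0.0007]), array([ 0.6224, -0.2205,  0.0035]), array([ 0.5436, -0.2391,  0.0018])]}
red [ 446.  -175.2] 38.1 0.0039
red [ 526.8 -158.4] 38.4 0.0037
red [ 606.4 -141.9] 38.1 0.0037
white [ 382.2 -262.1] 32.5 -0.0005
white [ 370.8 -192. ] 34.5 -0.0007
white [ 543.6 -305.2] 118.2 -0.0007
white [ 462.8 -255.4] 38.0 0.0039
white [ 416.9 -106.3] 22.9 -0.0009
white [ 543.1 -238.7] 37.9 0.0038
white [564.1 -44.4] 51.3 -0.001
white [ 623.2 -221.9] 38.0 0.0038
white [ 686.8 -164.1] 64.6 -0.0009
[[0.4472, -0.1746], [0.5276, -0.1585], [0.608, -0.1424], [0.4632, -0.255], [0.5436, -0.2389], [0.6241, -0.2228]]
```

View pics/w7.png

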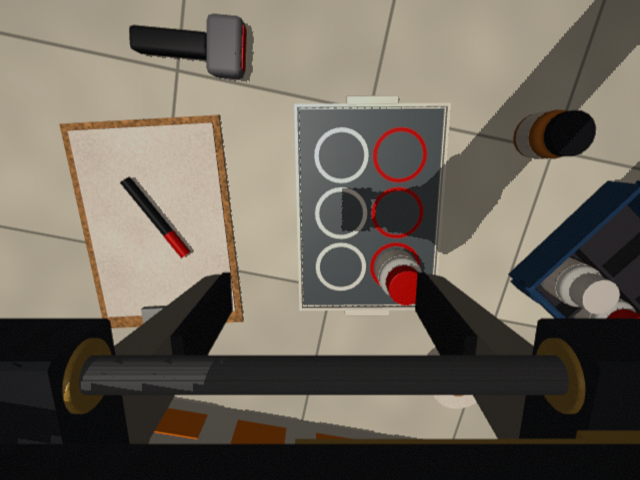

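Run:
```python
from h import *
ty=P['tray_yaw']; tgt={'red':[P['red'][0]],'white':[P['white'][0],P['white'][2]]}
for k in range(3):
    env.reach(case(-.10,0,.36),down(CY+np.pi/2)); env.pause(.15)
    cs=caps(.08,.105,case(0,0,0),.16)
    for c in cs: print(np.round(c[0],4),np.round(local(c[0]),4),np.round(c[1:3],4),c[3])
    if len(cs)!=3-k or any(abs(c[2]-.048)>.003 for c in cs): print('odd'); break
    c=min(cs,key=lambda c:local(c[0])[1])
    pick(c[0],CY)
    if env.sense()['gripper_width']<.044: print('missed'); break
    place(tgt[c[3]].pop(),ty,.066)
tc=np.mean(P['red']+P['white'],0)
env.reach((tc[0]-.01,tc[1]-.07,.36),down(ty+np.pi/2)); env.pause(.15)
for c in caps(.03,.105,tc,.2): print(np.round(c[0],4),np.round(c[1:3],4),c[3])
shot("wrist","w8.png"); state()
```

```text
[0.5698 0.1046] [-0.0438  0.0787] [0.0933 0.0476] white
[0.6088 0.1696] [-0.0452  0.0029] [0.0933 0.0479] red
[0.6524 0.2397] [-0.0482 -0.0796] [0.0931 0.0478] white
t 44.9 p [0.6526 0.2396 0.068 ] F [0.4 0.1 0.9] w 0.0483 g 12.0
t 48.6 p [ 0.624  -0.2228  0.0661] F [ 0.7 -0.9 -1.6] w 0.0476 g 12.0
[0.6088 0.1698] [-0.0452  0.0028] [0.0933 0.0476] red
[0.5802 0.0937] [-0.0582  0.083 ] [0.0933 0.0481] white
t 54.8 p [0.6089 0.1697 0.0681] F [ 1.6 -0.8  1.2] w 0.0473 g 12.0
t 58.2 p [ 0.4471 -0.1746  0.0661] F [ 0.4  0.5 -1.9] w 0.0479 g 12.0
[0.5803 0.0937] [-0.0583  0.0829] [0.0933 0.0482] white
t 64.4 p [0.5805 0.0937 0.0681] F [ 0.8 -0.7  0.6] w 0.0474 g 12.0
t 67.8 p [ 0.4632 -0.2549  0.0661] F [ 0.4  0.1 -3.6] w 0.0477 g 12.0
[ 0.4629 -0.2554] [0.0909 0.0602] white
[ 0.4468 -0.1752] [0.0905 0.06  ] red
[ 0.6049 -0.1446] [0.0867 0.0601] red
[ 0.6224 -0.2229] [0.0901 0.0597] white
t 70.7 p [ 0.5254 -0.2685  0.3595] F [ 0.2  1.  -0.1] w 0.0921 g 0.0
```

View pics/w8.png

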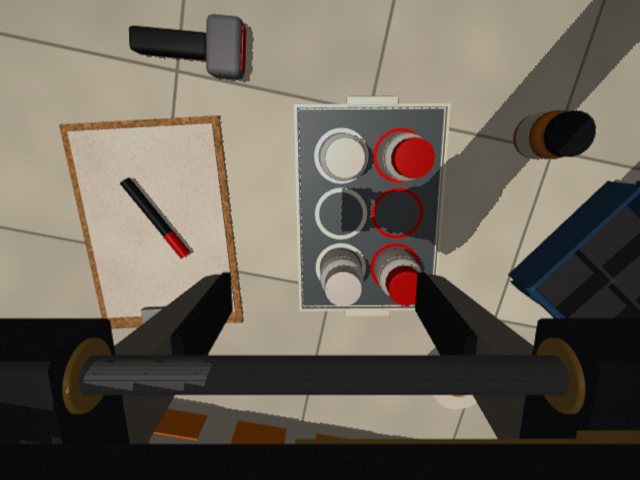

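Run:
```python
from h import *
k=.4
env.reach(case(-.10,0,.38),down(CY+np.pi/2)); viewer.read_camera("wrist")
print('case left:',[(local(c[0]),c[1]) for c in caps(.05,.105,case(0,0,0),.12)])
p,R=lid_pose(1.7,k,dup=.09); env.reach(p,R); p,R=lid_pose(1.7,k); env.movel(p,R,.15); effector.grasp(25); state()
mf=0
for a in list(np.arange(1.6,.05,-.1))+[.05,0,-.008]:
    p,R=lid_pose(a,k); env.movel(p,R,.1); f=np.linalg.norm(env.sense()['wrist_force']); mf=max(mf,f)
    if f>35: print('force',a,f); break
state(); print(mf,a); effector.release(); p,R=lid_pose(0,k,dup=.08); env.movel(p,R,.2)
env.reach(case(-.12,-.02,.25),down(CY+np.pi/2)); env.pause(.1); print({n:[(np.round(a,4),round(s,2)) for a,s in v] for n,v in see("wrist",["grip_left","grip_right","tab_top","catch_tongue"],1).items()})
shot("wrist","w9.png"); print(case(-.065,.112,.126),case(-.065,-.112,.126),case(*[tongue(1.)[0],0,tongue(1.)[1]])); state()
```

```text
case left: [(array([ 0.08924382, -0.00051764]), 0.0630652334233045), (array([-8.87157270e-02,  3.71259501e-05]), 0.059155226488151996)]
t 75.6 p [0.4733 0.3823 0.1943] F [ 5.6  5.3 -3.8] w 0.0257 g 25.0
t 81.4 p [0.6839 0.2599 0.1152] F [-1.7  4.9  7.6] w 0.0257 g 25.0
9.853080377366956 -0.008
{'grip_left': [(array([0.574 , 0.0642, 0.1259]), 0.92)], 'grip_right': [(array([0.6841, 0.256 , 0.1285]), 0.97)], 'tab_top': [(array([0.6103, 0.1345, 0.1267]), 0.84)], 'catch_tongue': [(array([0.677 , 0.1334, 0.1393]), 0.98)]}
[0.57164145 0.06518153 0.126     ] [0.6830855  0.25949114 0.126     ] [0.67654176 0.13413069 0.14434178]
t 84.0 p [0.6847 0.1532 0.2494] F [-0.6 -0.3 -0.3] w 0.0919 g 0.0
```

View pics/w9.png

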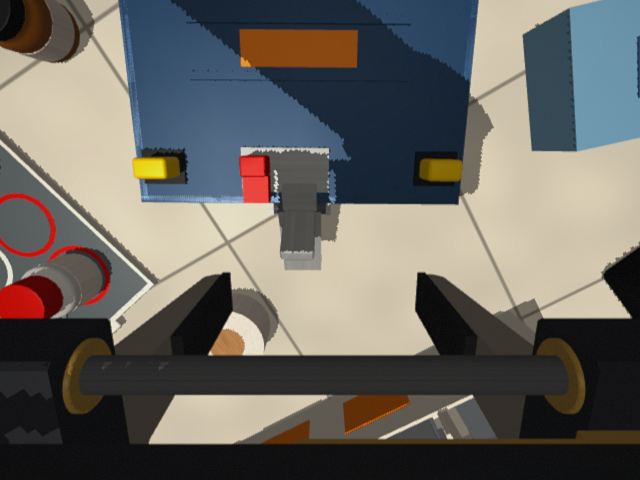

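Run:
```python
from h import *
R=down(CY+np.pi/2); x,z=tongue(.95); env.movel(case(x,0,.20),R,.15); env.movel(case(x,0,z-.019),R,.1); effector.grasp(10); state()
catch_arc([.8,.6,.4,.2,.05,0,-.06],R); state()
effector.release(); env.movel(case(-.141,0,.16),R,.15); effector.grasp(10)
# press on tongue top (z~.114) until contact force
zz=.122
while zz>.104:
    zz-=.0015; env.movel(case(-.143,0,zz),R,.05); f=env.sense()['wrist_force'][2]
    if f>12: break
state(); env.movel(case(-.143,0,.19),R,.15); effector.release(); env.pause(.1)
print({n:[(np.round(a,4),round(s,2)) for a,s in v] for n,v in see("wrist",["tab_top","catch_tongue"],1).items()}); print(case(-.141,0,.109))
```

```text
t 86.4 p [0.6782 0.1336 0.1242] F [ 0.9  0.7 -0.9] w 0.0261 g 10.0
t 88.3 p [0.6941 0.1244 0.0869] F [5.2 2.1 0.5] w 0.0260 g 10.0
t 93.8 p [0.6953 0.1236 0.1141] F [-4.3 -2.5 12.7] w 0.0003 g 6.3
{'tab_top': [(array([0.608 , 0.1344, 0.1273]), 0.97)], 'catch_tongue': [(array([0.694 , 0.1215, 0.1077]), 0.76)]}
[0.69328995 0.12452496 0.109     ]
```

Run:
```python
from h import *
R=down(CY+np.pi/2); env.movel(case(-.063,.032,.18),R,.15); env.movel(case(-.063,.032,.117),R,.1); effector.grasp(10); state()
s0=env.sense()
env.movel(case(-.063,-.001,.117),R,.05); state()
s=env.sense(); print(local(s['ee_pos']))
e=s['ee_pos'].copy()
for d in (.001,.002,.003,.004):
    f=env.sense()['wrist_force']@YC
    if f>8: break
    env.movel(case(-.063,-.001-d,.117),R,.03); print(d,f)
state(); effector.release(); env.movel(case(-.063,0,.20),R,.2)
env.reach(case(-.12,-.0,.25),R); env.pause(.1)
print({n:[(np.round(a,4),round(s,2)) for a,s in v] for n,v in see("wrist",["tab_top","catch_tongue","grip_left"],1).items()}); print(case(-.063,0,.126)); shot("wrist","w10.png")
p,X=cloud(); hsv=cv2.cvtColor(p,cv2.COLOR_RGB2HSV)
for nm,m in (("yel",(hsv[...,0]>22)&(hsv[...,0]<35)&(hsv[...,1]>150)),("red",((hsv[...,0]<5)|(hsv[...,0]>175))&(hsv[...,1]>150))):
    m=m&(hsv[...,2]>80)&(X[...,2]>.134)&(X[...,2]<.145)
    n,lab,st,_=cv2.connectedComponentsWithStats(m.astype(np.uint8))
    for k in range(1,n):
        if st[k,4]>100:
            l=np.array([local(w) for w in X[lab==k]]); print(nm,((l.min(0)+l.max(0))/2).round(4))
g=env.sense()
tc=np.mean(P['red']+P['white'],0)
env.reach((tc[0]-.01,tc[1]-.07,.36),down(P['tray_yaw']+np.pi/2)); env.pause(.15)
for c in caps(.08,.105,tc,.2): print(np.round(c[0],4),np.round(c[1:3],4),c[3])
shot("scene","s10.png"); print({n:[np.round(a,3) for a,s in v] for n,v in see("scene",["amber_jar","label_roll","scanner","cap_tub"],1).items()}); state()
```

```text
t 98.7 p [0.6096 0.1354 0.117 ] F [ 0.4 -0.9  0.1] w 0.0198 g 10.0
t 99.5 p [0.6262 0.1639 0.117 ] F [-1.  -1.9  1. ] w 0.0197 g 10.0
[-0.0631698  -0.00080276]
0.001 2.126501162907841
0.002 4.304008725907077
0.003 7.635871540816831
t 100.2 p [0.6263 0.164  0.1169] F [-6.2 -7.9  6.3] w 0.0197 g 10.0
{'tab_top': [(array([0.6244, 0.1651, 0.1273]), 0.83)], 'catch_tongue': [(array([0.6948, 0.123 , 0.1035]), 0.91)], 'grip_left': [(array([0.5732, 0.0649, 0.1257]), 0.78)]}
[0.62562857 0.16333137 0.126     ]
yel [-0.0642  0.1098]
yel [-0.0653 -0.1122]
red [-0.0628 -0.0014]
[ 0.4628 -0.255 ] [0.0912 0.0476] white
[ 0.4469 -0.1748] [0.0911 0.0479] red
[ 0.6232 -0.2228] [0.0911 0.0479] white
[ 0.6071 -0.143 ] [0.091  0.0481] red
{'amber_jar': [array([0.384, 0.001, 0.004])], 'label_roll': [array([ 0.757, -0.01 , -0.001])], 'scanner': [], 'cap_tub': [array([0.437, 0.46 , 0.002])]}
t 104.9 p [ 0.5257 -0.2686  0.36  ] F [-0.1 -0.7 -1. ] w 0.0920 g 0.0
```

View pics/w10.png

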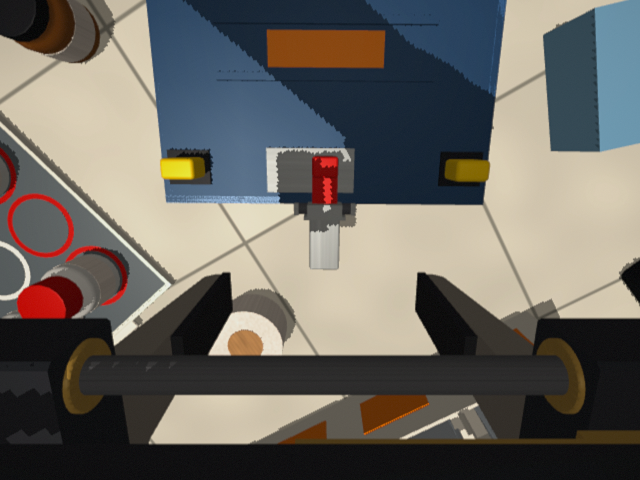

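View pics/s10.png

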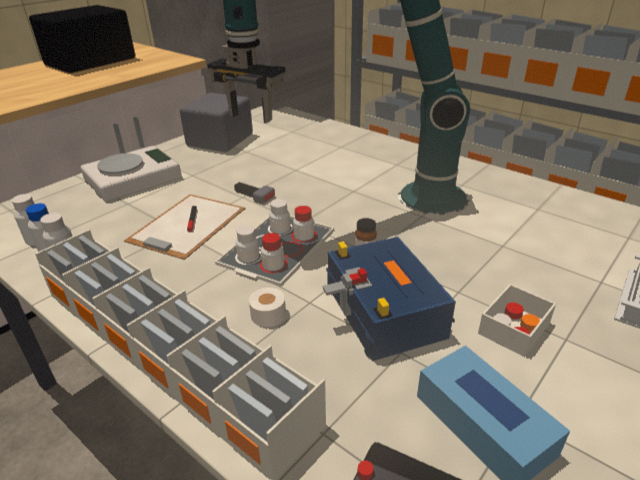

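The tab is home at (325,180), with its nose over the catch, which is down at (324,240). In the scene view the case is shut, and the four bottles stand upright on circles of their own colour around (275,240).

```bash
python3 -c "
from h import *
print(workorder.finish_job())"
```

```text
the job is handed in; nothing more can be done
None
```

I handed the job in at about 105 s: all four bottles stand upright on circles of their cap's colour, gripped at no more than 12 N, the lid is shut, the catch pressed down, and the tab back home.

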